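# Load a tool hanger into the bench rail until the catch snaps behind it

### The arm

A 6-joint arm with a two-finger parallel gripper is mounted at the origin on a cart in front of the work surface, level with it; the furniture and walls round the work are solid. World frame = base frame: x ahead of the robot, y to its left, z up, the work surface at z = 0. Lengths are in m, angles in rad, forces in N, time in s.
With the tool pointing down it reaches from about 0.25 to 0.775 m from the base axis. Payload 4 kg.
Tool frame: the origin (TCP) lies midway between the tips of the shut fingers; the grasp point (between the pads) lies 19 mm behind it; y points along the fingers, x is the direction in which the jaws open and shut, and the axes are right-handed (so a half turn about y gives the same grasp; the last joint's range is limited). The gripper opens to 94 mm and grips with 3 to 60 N. Pads are 16 mm wide; open, the fingers measure 119 mm over their backs; the gripper's body (75 mm by 177 mm) begins 78 mm behind the grasp point.
Start: joints at [1.218, 0.087, 1.371, -0, 1.684, -0.103], TCP at [0.136, 0.533, 0.184] pointing down, gripper open.
Joint ranges: [-3.1, 3.1], [-0.76, 2.03], [0.27, 2.55], [-1.08, 4.22], [0.17, 2.65], [-2.57, 2.57]. Speed limits (rad/s): [2.79, 2.79, 3.14, 3.14, 3.14, 3.14].

### API

Orientations are given as [roll, pitch, yaw] about the fixed x, y, z axes, in that order (R = Rz(yaw) Ry(pitch) Rx(roll)).
In Python, from bench import robot, snapshot, camera_info, ticket gives the robot as it stands.
- The arm moves only by the shell command python3 -m creep 'ROWS'. ROWS is JSON, a list of rows, each an object with "slide": the shift along the tool's x, y, z in mm, a list of three; "roll": the turn about the tool's y in degrees; "grip": the closure, from 0 (fully open) to 1 (shut). In form: [{"slide": [x, y, z], "roll": roll, "grip": grip}, ...]. A call has 1 to 20 rows; each row is the pose to reach, as a shift and turn from the pose commanded when the call began, along the tool's axes at that moment; what a row does not reach only later rows make up. A row lasts 1/12 s, in which the tool goes at most 41.7 mm and 7.16 degrees, less where a joint would pass 70% of its speed; a pose out of reach is approached as far as the arm can. A call with a gripper value outside its range is refused whole. The fingers move at their own pace and stop on an object; the grip force is fixed at half the most. Time passes only in rows, so rows that repeat a pose let the fingers close. It gives the time, the measured TCP pose, the force and the opening at its end, in the units of the state.
- robot.get_obs(): the state, without advancing time (a new reading comes with each control period).
- snapshot(name): name is "scene" or "top"; returns the picture (480x640x3 uint8, red, green, blue); there is no depth.
- camera_info(name): a dict with "fx", "fy", "cx", "cy" (pixels), "dist" ([k1, k2, p1, p2, k3] as OpenCV has them; the pictures are not rectified), "cam_to_world" (4x4, takes a point from camera to world coordinates). Camera axes: x right, y down, z forward; pixel columns grow to the right and rows downward; lengths in m; the calibration is good to about 2 mm. A picture is of the moment at which its call begins. camera_info takes no time and is no camera call.
- ticket.close_job(): hands the job in, once; it reports no verdict.
The state is a dict: "time": time; "joint_positions": joint angles; "qvel": joint speeds; "joint_torque": joint torques, N m; "tool_pos": TCP position; "ee_rot": TCP orientation; "wrist_force": force on the tool from outside, world axes, zero at the start; "wrist_torque": the same for the moment, N m; "width": finger opening in m.
Only numpy, scipy, OpenCV 4.12 (cv2) and the standard library are available. Lean on these libraries where they do the work, as an engineer would, in place of code of your own. Each camera call takes 0.05 s, during which the arm holds its last target.

### The job

Take the orange hanger and slide it foot first into the open end of the dark metal rail, round nose leading and hook towards the robot's side. Feel your way along until the hidden spring catch has snapped in behind it, push gently (about 12 N at most, so that the sprung plunger behind the catch is not rammed), then let go and leave the hanger locked in the rail. Leave the blue hanger and the other things alone.

Things in the scene. Friction and masses are not known exactly. Their poses are not given: they have to be found in the camera images.
- hanger_grip (a point): Grip point, the centre of the fin of the ORANGE hanger, the one to load (loose, about 0.12 kg, standing on its foot on the worktop, 66 mm tall). x: across the fin, the hook points to -x; -y: the round-nosed leading end; z up. The fin is 12 mm thick (x), 52 mm long (y), 18 to 66 mm above the foot's underside, this point 43 mm. 16 mm ahead (-y) of it a rib across the fin, 24 mm wide (x), ends the space for the fingers.
- hanger_foot (a point): Underside of the orange hanger's black T-foot, straight below hanger_grip, same axes. Foot: 24 mm wide (x), 8 mm high, from 30 mm ahead (-y, half-round nose) to 30 mm behind (+y, square tail). Between foot and fin a neck 10 mm wide, 8 to 18 mm up.
- hanger_hook (a point): Bottom of the orange hanger's steel hook: 30 mm towards the hanger's -x, 21 mm towards its +y (near the tail), 18 mm above the foot's underside. The hook reaches 40 mm to -x, up to 39 mm above the foot's underside.
- spare_grip (a point): Centre of the grip fin of the BLUE hanger, same shape and axes as the orange one; not to be used.
- rail: Fixed dark metal C-rail on two grey posts. Origin on the worktop under it; it runs along y, -x is the robot's side. Hangers enter at the open +y end and slide towards -y. Channel closed from y = +70 to -145 mm: floor 58 mm up, 27 mm wide, 9.8 mm high under two lips with a 15 mm slot between; top 72.5 mm up. A foot rides flat on the floor under the lips.
- rail_entry (a point): Middle of the entry tray at the rail's open end, on its floor: 102 mm towards the rail's +y, 58 mm up, same axes as the rail. The tray (y = +135 to +70 mm of the rail) is the channel floor with no lips; two guides 7 mm high narrow from about 41 mm apart to the channel's 27 mm. A foot can be set on it from above.
- catch (a joint): Sideways travel of the spring catch in the channel's back wall (m): 0 = out across the channel, 0.010 = fully back. A passing foot presses it back 5 to 8 mm (with the plunger a push of about 4 to 8 N); past the tail it snaps out to 0 behind the foot. Catch and plunger sit on a stop unit whose place is not given: when the catch snaps, hanger_foot is somewhere between y = -42 and -82 mm of the rail.
- plunger (a joint): Travel of the sprung plunger deep in the channel (m): 0 = free, 0.007 = hard at its end. It yields from 0.5 N on, 2.5 N more per mm: 14 N at 5.5 mm, which is too hard. The nose meets it 1.5 mm before the catch snaps; once the push reaches 10 to 11 N the hanger is past the catch. When let go it holds the foot's tail against the catch, about 1.5 mm pressed.
- spool: Solder spool with blue flanges, 56 mm across, 39 mm high, loose; origin at the centre of its underside.
- sink: Aluminium heat sink, 50 x 50 x 22 mm, loose; origin at the centre of its underside.

How it is judged:
On the way:
1. the orange hanger's foot is in the closed part of the rail, under the lips, hook on the robot's side (x of hanger_foot in the frame of rail between -0.004 and 0.004 m and z of hanger_foot in the frame of rail between 0.054 and 0.063 m and x of hanger_hook in the frame of rail below -0.02 m and y of hanger_foot in the frame of rail below 0.04 m), for 0.1 s.
At the end, for the whole second after the job is handed in: The orange hanger stands upright (within 0.12 rad) in the closed rail, hook on the robot's side, at rest and let go; the catch has sprung out behind it (catch under 3 mm) and its nose holds the plunger pressed by 0.5 to 3.5 mm (x of hanger_foot in the frame of rail between -0.004 and 0.004 m and z of hanger_foot in the frame of rail between 0.054 and 0.063 m and x of hanger_hook in the frame of rail below -0.02 m and y of hanger_foot in the frame of rail below -0.035 m and value of joint catch below 0.003 m and value of joint plunger between 0.0005 and 0.0035 m and angle between hanger_foot's own z axis and vertical below 0.12 rad and linear speed of hanger below 0.01 m/s and contact force between the fingers and hanger below 0.1 N); the robot touches nothing.
It fails at once if the sprung plunger is rammed: pressed in by more than 5.5 mm (over 14 N) (value of joint plunger above 0.0055 m).
It fails at once if the hanger is dropped or forced on the rail (all contact forces between hanger and rail added up pass 70 N) (contact force between hanger and rail above 70 N).
It fails at once if the blue hanger, solder spool or heat sink is moved by more than 20 mm (distance of any of spare_grip, spool, sink from where it was at the start of the episode above 0.02 m).
It also fails if it takes over 46 s, if anything falls off the work surface, if the arm or the gripper's body presses on something with over 40 N, if the wrist force passes 120 N, or if a joint passes its speed limit or range.

## Working session

There is one attempt and no reset: what is moved stays moved. The work goes in short steps, Python scripts to look and compute and a shell command to move; the robot and the scene stay as the last step left them, time stands still between calls to the robot, and variables do not carry over. Pictures are saved under pics/ and viewed, and the job is handed in when it is done.

```bash
ls; mkdir -p pics
python3 - <<'E'
from bench import robot, snapshot, camera_info
import cv2
o=robot.get_obs()
print({k:(v if not hasattr(v,'round') else v.round(4)) if not isinstance(v,list) else v for k,v in o.items()})
for n in ("scene","top"):
    im=snapshot(n); cv2.imwrite(f"pics/{n}0.png",im[:,:,::-1]); c=camera_info(n); print(n,c)
E
```

```text
pics
{'time': 0.0, 'joint_positions': array([ 1.2179,  0.0879,  1.3722,  0.    ,  1.6836, -0.1031]), 'qvel': array([-0.0001, -0.0017, -0.0001,  0.0015,  0.0029, -0.0005]), 'joint_torque': array([ 1.00000e-03, -3.40189e+01, -3.02423e+01,  7.19000e-02,
        3.30000e-02, -2.00000e-04]), 'tool_pos': array([0.1357, 0.5324, 0.1826]), 'ee_rot': array([-1.5706,  0.0022,  1.321 ]), 'wrist_force': array([ 0.9774, -0.3979,  0.2002]), 'wrist_torque': array([ 0.023 ,  0.0085, -0.0365]), 'width': 0.09388808393278154}
scene {'fx': 506.18856940311696, 'fy': 506.18856940311696, 'cx': 319.9354240348502, 'cy': 243.33628464466196, 'dist': array([-0.08439525,  0.        ,  0.        ,  0.        ,  0.        ]), 'cam_to_world': array([[ 0.79700205, -0.25194115,  0.5489202 ,  0.01986976],
       [-0.60377536, -0.35580762,  0.71334161, -0.28459243],
       [ 0.01558989, -0.89995922, -0.43569526,  0.44417132],
       [ 0.        ,  0.        ,  0.        ,  1.        ]])}
top {'fx': 446.9775499930414, 'fy': 446.9775499930414, 'cx': 319.2020034512828, 'cy': 248.2722065193971, 'dist': array([0.02240474, 0.        , 0.        , 0.        , 0.        ]), 'cam_to_world': array([[-0.00389972, -0.9986829 ,  0.05115921,  0.43256111],
       [-0.9999303 ,  0.00332424, -0.01132919,  0.33901968],
       [ 0.01114421, -0.05119983, -0.99862625,  0.92610952],
       [ 0.        ,  0.        ,  0.        ,  1.        ]])}
```

View pics/scene0.png

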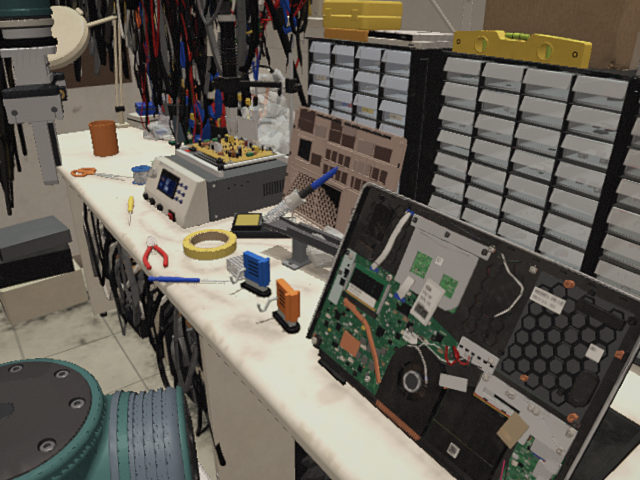

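View pics/top0.png

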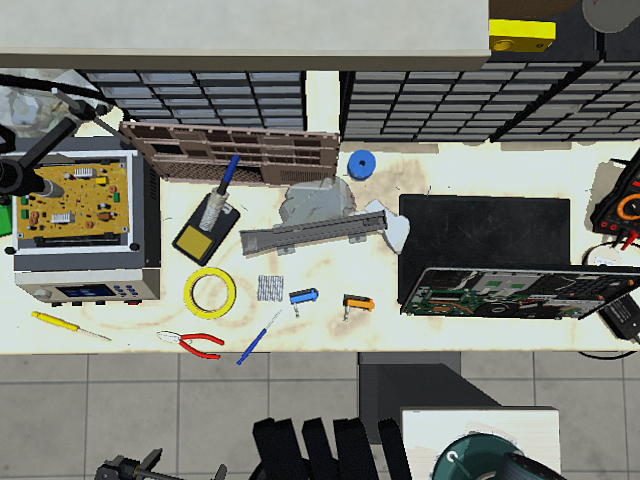

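The scene view shows the orange hanger near (287,305) and the blue one near (256,272). In the top view the orange one is at about (358,302), blue at (303,297), and the rail runs from (242,243) to (386,220). I'll zoom in on both.

Run:
```python
import cv2
t=cv2.imread("pics/top0.png"); s=cv2.imread("pics/scene0.png")
cv2.imwrite("pics/tz1.png",cv2.resize(t[195:265,230:400],None,fx=4.7,fy=4.7,interpolation=cv2.INTER_CUBIC))
cv2.imwrite("pics/tz2.png",cv2.resize(t[270:330,250:390],None,fx=5.7,fy=5.7,interpolation=cv2.INTER_CUBIC))
cv2.imwrite("pics/sz1.png",cv2.resize(s[190:345,210:350],None,fx=3.8,fy=3.8,interpolation=cv2.INTER_CUBIC))
```

```text
(no output)
```

View pics/tz1.png

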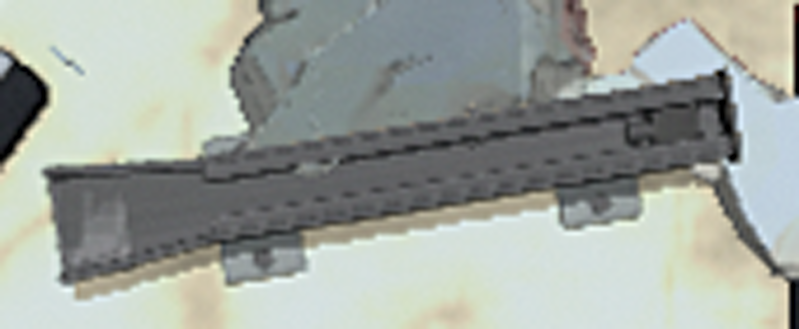

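View pics/tz2.png

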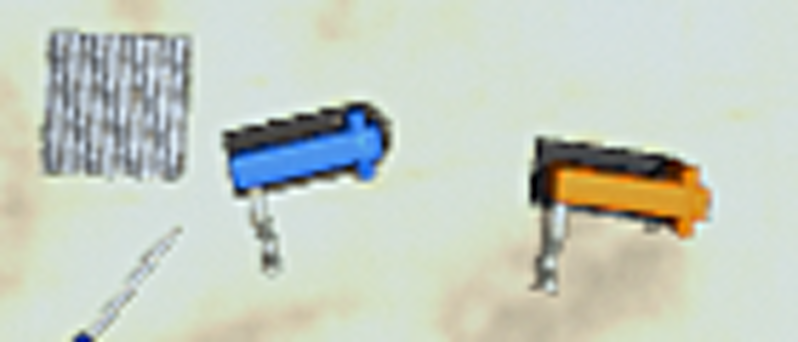

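View pics/sz1.png

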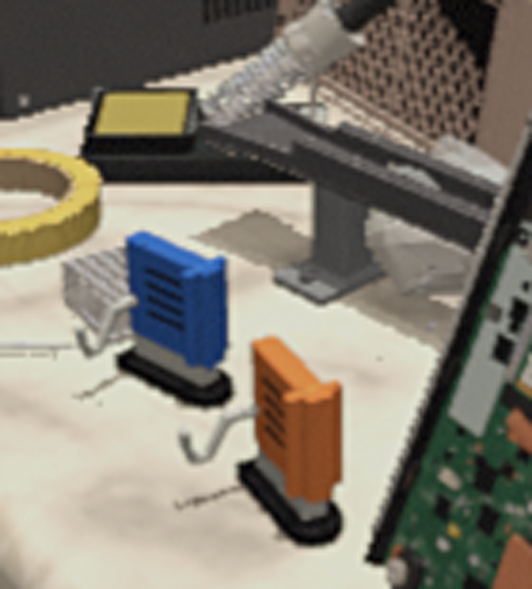

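Run:
```python
import cv2
t=cv2.imread("pics/top0.png"); s=cv2.imread("pics/scene0.png")
cv2.imwrite("pics/tz3.png",cv2.resize(t[215:265,235:310],None,fx=10,fy=10,interpolation=cv2.INTER_CUBIC))
cv2.imwrite("pics/tz4.png",cv2.resize(t[200:250,325:400],None,fx=10,fy=10,interpolation=cv2.INTER_CUBIC))
cv2.imwrite("pics/sz2.png",cv2.resize(s[210:270,250:350],None,fx=8,fy=8,interpolation=cv2.INTER_CUBIC))
cv2.imwrite("pics/sz3.png",cv2.resize(s[270:340,250:310],None,fx=8,fy=8,interpolation=cv2.INTER_CUBIC))
```

```text
(no output)
```

View pics/tz3.png

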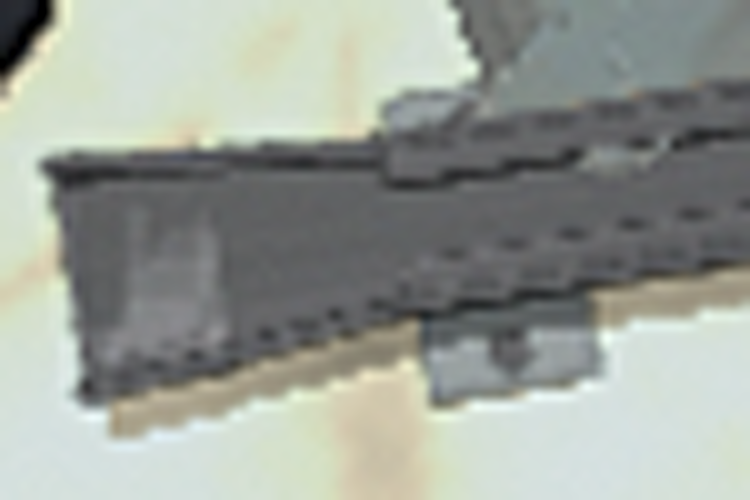

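View pics/tz4.png

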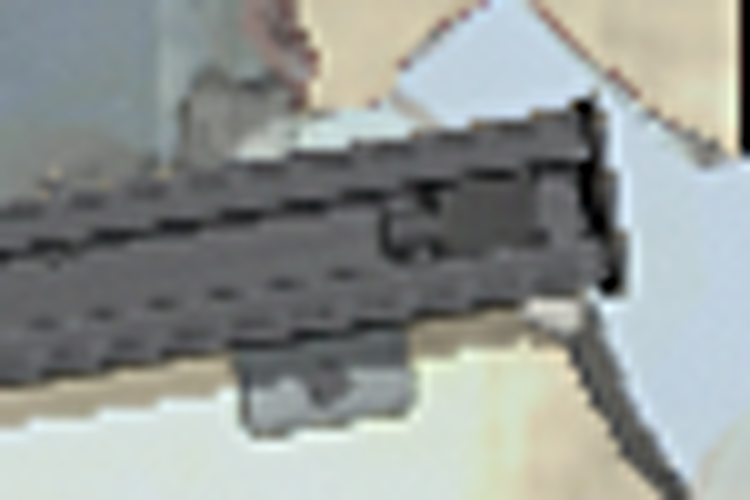

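View pics/sz2.png

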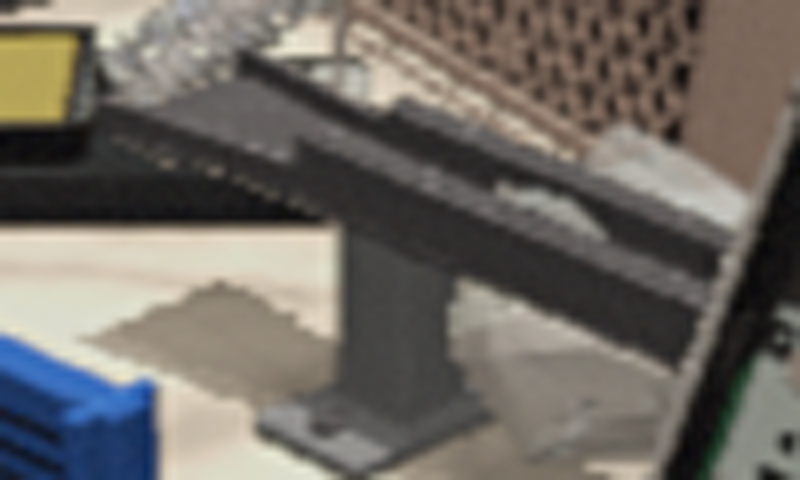

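View pics/sz3.png

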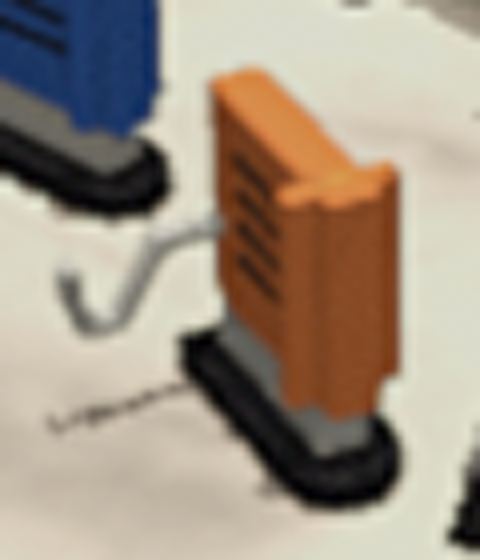

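```bash
cat > h.py <<'E'
import numpy as np, cv2
from scipy.optimize import least_squares
from bench import camera_info
CI={n:camera_info(n) for n in("top","scene")}
def proj(n,P):
    c=CI[n];T=np.linalg.inv(c["cam_to_world"])
    K=np.array([[c["fx"],0,c["cx"]],[0,c["fy"],c["cy"]],[0,0,1]])
    return cv2.projectPoints(np.asarray(P,float).reshape(-1,3),cv2.Rodrigues(T[:3,:3])[0],T[:3,3],K,c["dist"])[0].reshape(-1,2)
def w(p,P):
    c,s=np.cos(p[2]),np.sin(p[2]); P=np.asarray(P,float).reshape(-1,3)/1000
    return P@np.array([[c,-s,0],[s,c,0],[0,0,1]]).T+np.array([p[0],p[1],0])
def fit(obs,p0,sep=False):
    for cams in (["top","scene"],["top"],["scene"]):
        oo=[o for o in obs if o[0] in cams]
        f=lambda p:np.concatenate([(proj(n,w(p,q))-px).ravel() for n,q,px in oo])
        r=least_squares(f,p0,loss="soft_l1")
        print(cams,r.x.round(4),f(r.x).round(1).reshape(-1,2).tolist())
        if len(cams)==2: best=r.x
    return best
E
cat > m.py <<'E'
from h import *
tz3=lambda x,y:(235+x/10,215+y/10); tz4=lambda x,y:(325+x/10,200+y/10)
sz2=lambda x,y:(250+x/8,210+y/8); sz3=lambda x,y:(250+x/8,270+y/8); tz2=lambda x,y:(250+x/5.7,270+y/5.7)
for hw in (17,18):
  print("rail",hw)
  rail=fit([("top",(0,70,72.5),tz3(396,223)),("top",(0,-145,72.5),tz4(583,203)),("top",(0,135,65),tz3(67,280)),
  ("scene",(-hw,70,72.5),sz2(295,140)),("scene",(hw,70,72.5),sz2(400,100)),("scene",(22,135,65),sz2(240,52)),("scene",(-22,135,65),sz2(100,105))],[.4,.3,-.1])
hang=fit([("top",(0,26,66),tz2(553,186)),("top",(0,-26,66),tz2(708,203)),("top",(12,-18,66),tz2(687,165)),("top",(-12,-18,66),tz2(686,236)),
 ("scene",(-6,26,66),sz3(213,85)),("scene",(6,26,66),sz3(262,70)),("scene",(12,-20,66),sz3(398,170)),("scene",(0,-30,0),sz3(355,505)),("scene",(-12,30,8),sz3(185,340))],[.33,.23,.1])
blue=fit([("top",(0,26,66),tz2(235,172)),("top",(0,-26,66),tz2(385,140)),("top",(12,-18,66),tz2(357,108)),("top",(-12,-18,66),tz2(370,178))],[.33,.33,-.1])
for n,p,q in(("grip",hang,(0,0,43)),("entry",rail,(0,102,58)),("rail-y50",rail,(0,50,58)),("lock",rail,(0,-60,58))): print(n,w(p,q).round(4))
E
python3 m.py
```

```text
rail 17
['top', 'scene'] [0.5077 0.3451 0.1522] [[0.2, 0.2], [2.2, -0.0], [-0.0, 0.0], [0.2, -0.4], [0.7, -0.6], [-0.7, -1.4], [-0.7, -1.8]]
['top'] [0.5079 0.3461 0.1528] [[-0.4, 0.2], [1.7, -0.2], [-0.6, -0.0]]
['scene'] [0.5036 0.3409 0.133 ] [[0.0, 0.6], [0.8, 0.5], [-0.2, -0.5], [-0.5, -1.0]]
rail 18
['top', 'scene'] [0.5078 0.345  0.1523] [[0.2, 0.2], [2.2, -0.1], [-0.0, -0.0], [-0.2, -0.2], [1.1, -0.8], [-0.7, -1.4], [-0.7, -1.8]]
['top'] [0.5079 0.3461 0.1528] [[-0.4, 0.2], [1.7, -0.2], [-0.6, -0.0]]
['scene'] [0.5045 0.3408 0.1412] [[-0.1, 0.8], [1.3, 0.3], [-0.3, -0.5], [-0.5, -0.9]]
['top', 'scene'] [ 0.3698  0.2487 -0.16  ] [[1.1, -0.9], [0.7, 0.3], [1.2, 0.1], [-0.5, 0.1], [-1.2, -1.5], [0.0, -1.4], [-0.0, -0.6], [1.1, 1.1], [-1.4, -1.1]]
['top'] [ 0.3691  0.25   -0.1016] [[0.3, 0.2], [0.1, -0.1], [0.2, -0.1], [-0.8, -0.0]]
['scene'] [ 0.3686  0.2464 -0.1927] [[-0.6, -0.9], [0.7, -0.6], [-0.1, 0.5], [0.7, 2.2], [-0.8, -0.5]]
['top', 'scene'] [0.3829 0.3578 0.2062] [[-0.0, -0.1], [0.2, -0.2], [-0.3, 0.1], [0.1, 0.2]]
['top'] [0.3829 0.3578 0.2062] [[-0.0, -0.1], [0.2, -0.
[... 321 characters left out ...]
soft_l1")
    return func(*args, **kwargs)
    vector_fun = VectorFunction(
        fun_wrapped,
    ...<6 lines>...
        workers=workers
    )
    self._update_fun()
    ~~~~~~~~~~~~~~~~^^
    self.f = self.fun_wrapped(xp_copy(self.x))
             ~~~~~~~~~~~~~~~~^^^^^^^^^^^^^^^^^
    return np.atleast_1d(self.fun(x))
                         ~~~~~~~~^^^
    return self.f(x, *self.args, **self.kwargs)
           ~~~~~~^^^^^^^^^^^^^^^^^^^^^^^^^^^^^^
  File "h.py", line 15, in <lambda>
    f=lambda p:np.concatenate([(proj(n,w(p,q))-px).ravel() for n,q,px in oo])
               ~~~~~~~~~~~~~~^^^^^^^^^^^^^^^^^^^^^^^^^^^^^^^^^^^^^^^^^^^^^^^^
ValueError: need at least one array to concatenate
```

```bash
cat > ov.py <<'E'
from h import *
import sys
def box(x0,x1,y0,y1,z0,z1):
    V=[(x,y,z) for z in(z0,z1) for x,y in((x0,y0),(x1,y0),(x1,y1),(x0,y1))]
    return V,[(0,1),(1,2),(2,3),(3,0),(4,5),(5,6),(6,7),(7,4),(0,4),(1,5),(2,6),(3,7)]
HB=[box(-6,6,-26,26,18,66),box(-12,12,-18,30,0,8)]
RB=[box(-7.5,7.5,-145,70,72.5,72.5),box(-17,17,-145,70,58,72.5),box(-20.5,20.5,135,135,58,65)]
def ov(img,n,roi,f,items,out):
    x0,y0,x1,y1=roi; im=cv2.resize(img[y0:y1,x0:x1],None,fx=f,fy=f,interpolation=cv2.INTER_CUBIC)
    for p,B,col in items:
        for V,E in B:
            q=(proj(n,w(p,V))-[x0,y0]+.5)*f
            for a,b in E: cv2.line(im,tuple(q[a].astype(int).tolist()),tuple(q[b].astype(int).tolist()),col,1,cv2.LINE_AA)
    cv2.imwrite(out,im)
E
python3 - <<'E'
from ov import *
t=cv2.imread("pics/top0.png"); s=cv2.imread("pics/scene0.png")
h=[.3695,.2490,-.125]; r=[.5072,.3445,.151]
it=[(h,HB,(0,255,0)),(r,RB,(0,255,0))]
ov(t,"top",(330,280,390,330),10,it,"pics/o1.png"); ov(s,"scene",(260,270,310,340),8,it,"pics/o2.png")
ov(t,"top",(235,205,395,255),5,it,"pics/o3.png"); ov(s,"scene",(250,205,350,270),8,it,"pics/o4.png")
import numpy as np
a=cv2.imread("pics/o1.png");b=cv2.imread("pics/o2.png"); H=560
c=np.zeros((560,800,3),np.uint8); c[:500,:380]=a[:500,:380] if 0 else cv2.resize(a,(380,317)).repeat(1,0)[:500] if 0 else 0
E
```

```text
(no output)
```

View pics/o1.png

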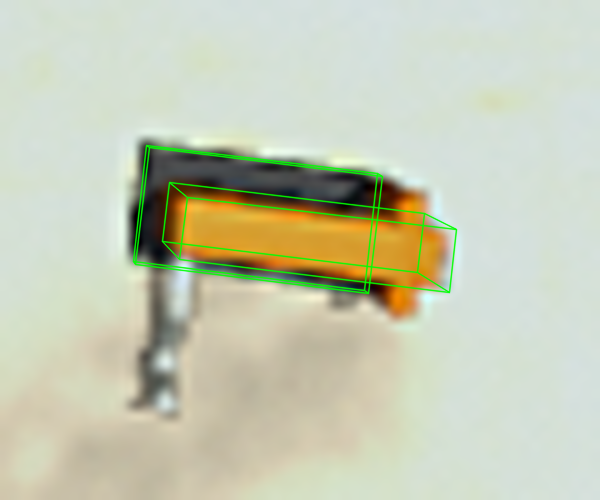

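View pics/o2.png

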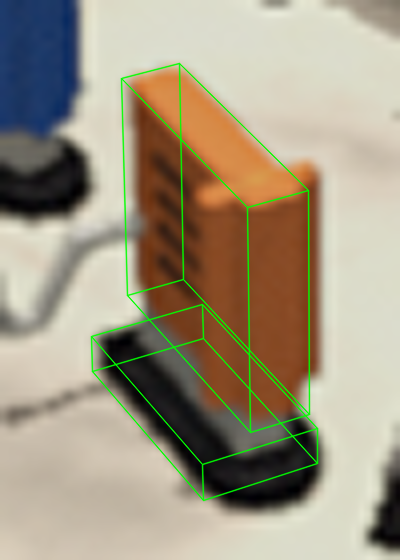

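View pics/o3.png

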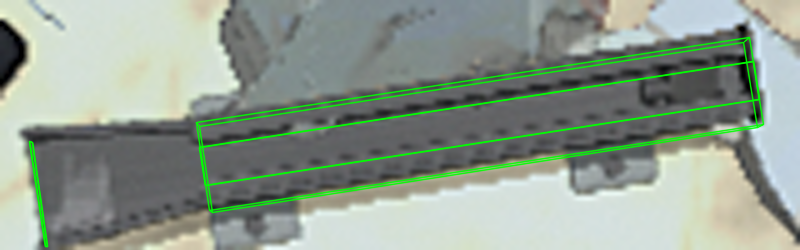

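View pics/o4.png

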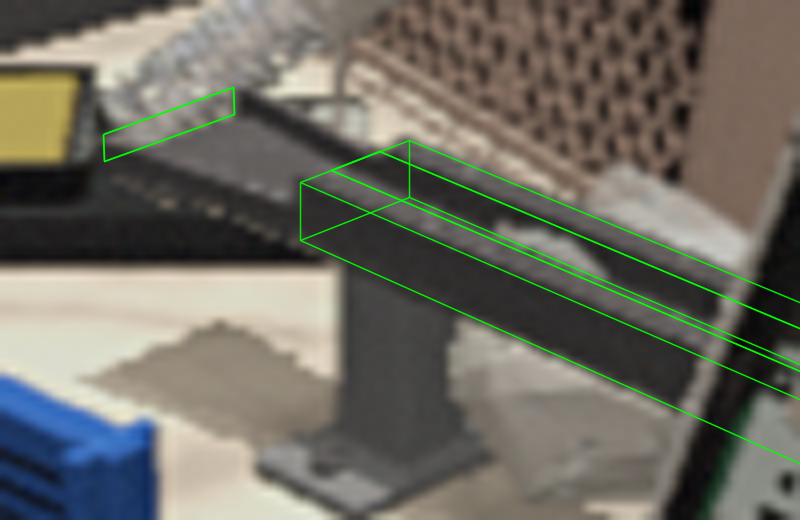

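```bash
python3 -m creep '[{"slide":[-72,0,-99],"roll":28,"grip":0},{"slide":[-72,0,-99],"roll":28,"grip":0},{"slide":[-72,0,-99],"roll":28,"grip":0},{"slide":[-72,0,-99],"roll":28,"grip":0},{"slide":[-145,0,-198],"roll":55,"grip":0},{"slide":[-145,0,-198],"roll":55,"grip":0},{"slide":[-145,0,-198],"roll":55,"grip":0},{"slide":[-217,30,-296],"roll":82.6,"grip":0},{"slide":[-217,30,-296],"roll":82.6,"grip":0},{"slide":[-217,30,-296],"roll":82.6,"grip":0},{"slide":[-217,30,-296],"roll":82.6,"grip":0},{"slide":[-217,30,-296],"roll":82.6,"grip":0},{"slide":[-217,30,-296],"roll":82.6,"grip":0},{"slide":[-217,30,-296],"roll":82.6,"grip":0},{"slide":[-217,30,-296],"roll":82.6,"grip":0},{"slide":[-217,30,-296],"roll":82.6,"grip":0}]'
python3 - <<'E'
from bench import *
import cv2
for n in("top","scene"): cv2.imwrite(f"pics/{n}1.png",snapshot(n)[:,:,::-1])
t=cv2.imread("pics/scene1.png");cv2.imwrite("pics/s1z.png",cv2.resize(t[130:350,180:400],None,fx=2.7,fy=2.7,interpolation=cv2.INTER_CUBIC))
t=cv2.imread("pics/top1.png");cv2.imwrite("pics/t1z.png",cv2.resize(t[200:350,250:450],None,fx=4,fy=4,interpolation=cv2.INTER_CUBIC))
E
```

```text
time: 1.43
tool_pos: [0.3688, 0.25, 0.1538]
ee_rot: [-1.571, -0.0, -0.118]
wrist_force: [-0.2, -0.7, -0.3]
width: 0.0941
```

View pics/s1z.png

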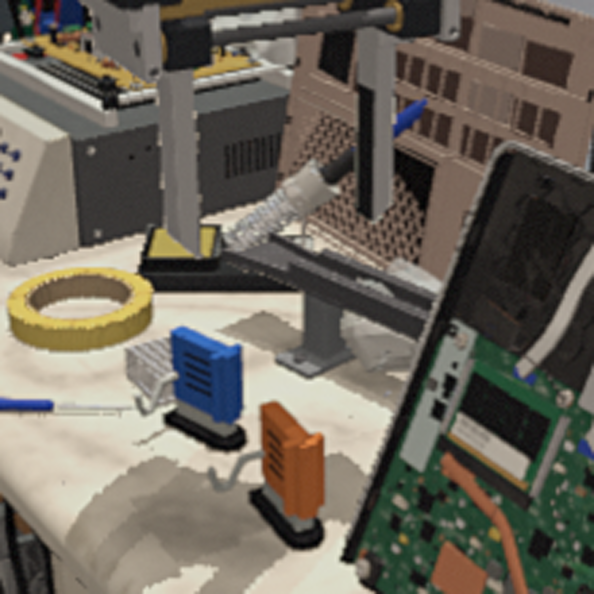

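View pics/t1z.png

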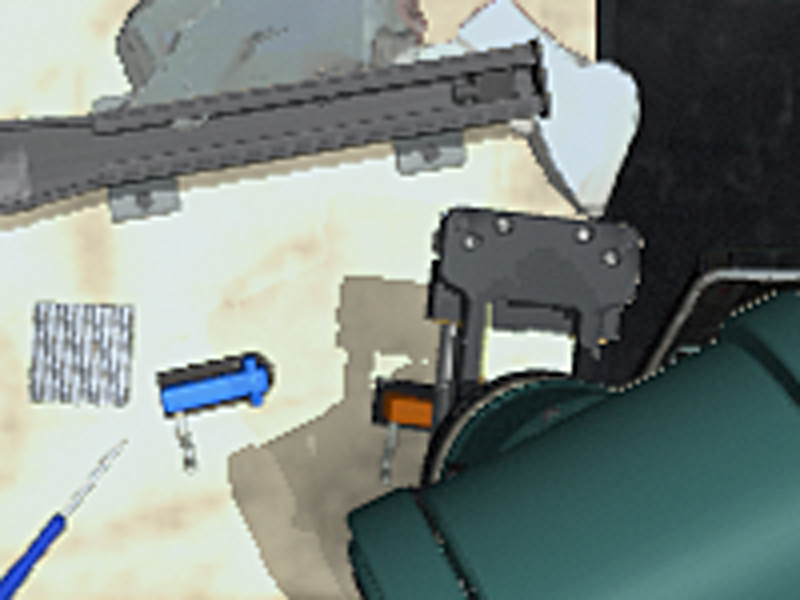

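Scene view: the fingers straddle above the orange hanger, which is still upright. Top view: the forearm is near the laptop, so I'll check the laptop's height.

Run:
```python
from h import *
def f(P): return np.concatenate([proj("top",P)[0]-(432,268),proj("scene",P)[0]-(367,186)])
r=least_squares(f,[.4,.1,.2]);print(r.x,r.fun)
```

```text
[0.43516176 0.15776951 0.23333022] [-0.88951939  1.08599147  1.13528112 -0.1371882 ]
```

View pics/scene1.png

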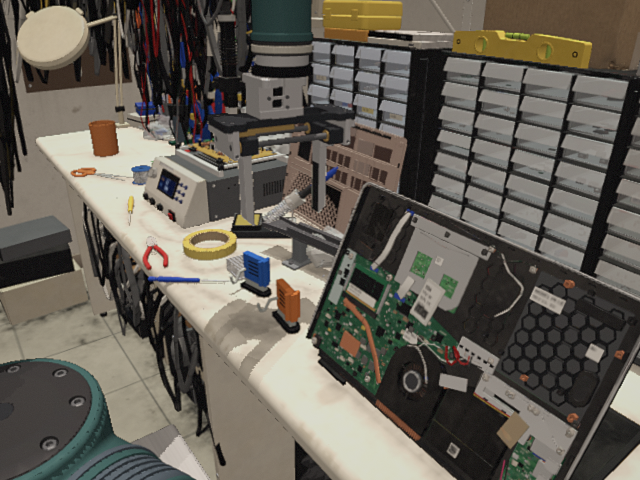

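```bash
python3 -m creep '[{"slide":[0.5,25,0],"roll":0,"grip":0},{"slide":[0.5,55,0],"roll":0,"grip":0},{"slide":[0.5,85,0],"roll":0,"grip":0},{"slide":[0.5,110,0],"roll":0,"grip":0},{"slide":[0.5,122,0],"roll":0,"grip":0},{"slide":[0.5,129,0],"roll":0,"grip":0},{"slide":[0.5,130,0],"roll":0,"grip":0},{"slide":[0.5,130,0],"roll":0,"grip":0}]'
python3 - <<'E'
from bench import *
import cv2
for n in("scene",): cv2.imwrite(f"pics/{n}2.png",snapshot(n)[:,:,::-1])
t=cv2.imread("pics/scene2.png");cv2.imwrite("pics/s2z.png",cv2.resize(t[210:350,210:350],None,fx=4,fy=4,interpolation=cv2.INTER_CUBIC))
E
```

```text
time: 2.2
tool_pos: [0.3698, 0.2498, 0.0242]
ee_rot: [-1.57, -0.0, -0.12]
wrist_force: [0.6, -0.7, 0.1]
width: 0.0939
```

View pics/s2z.png

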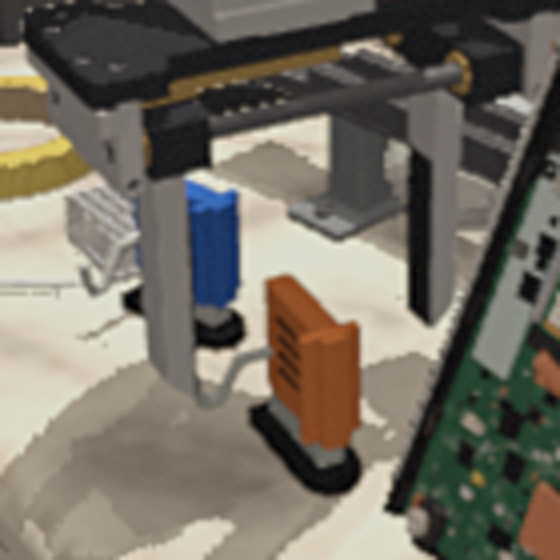

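Run:
```python
from ov import *
s=cv2.imread("pics/scene2.png"); p=[.3698,.2498,-.12]
it=[(p,HB,(0,255,0)),(p,[box(-59,-47,-8,8,24,90),box(47,59,-8,8,24,90)],(255,0,255)),(p,[box(-40,-6,19,23,18,39)],(255,255,0))]
ov(s,"scene",(210,210,350,350),5,it,"pics/o5.png")
```

```text
(no output)
```

View pics/o5.png

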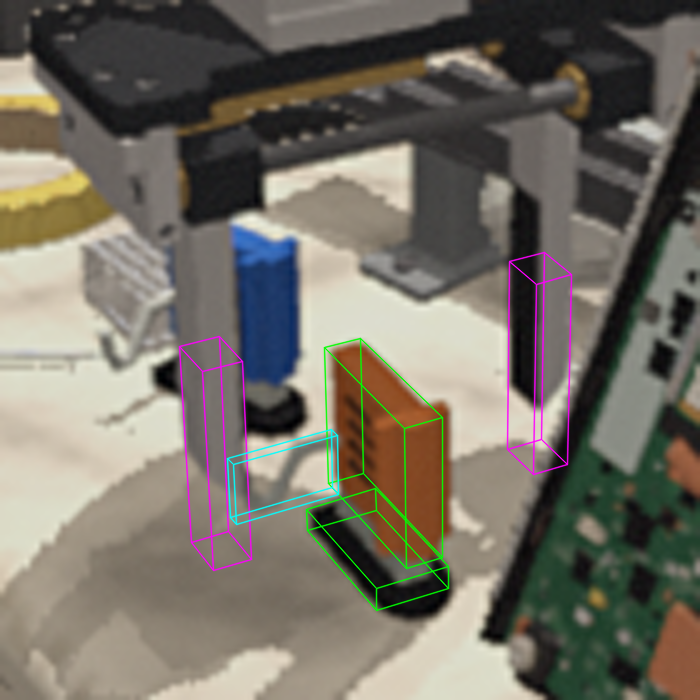

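Run:
```python
from ov import *
p=[.3698,.2498,-.12]
for x in(-53,53):
  for z in (24,35,42,50): print(x,z,proj("scene",w(p,(x,-4,z))).round(1))
for q,x in (((253,309),-53),((318,291.6),53)):
  r=least_squares(lambda v:proj("scene",w(p,(x,v[0],v[1])))[0]-q,[0,24]);print("free y,z",x,r.x)
  r=least_squares(lambda v:proj("scene",w(p,(x+v[0],v[1],24)))[0]-q,[0,0]);print("free x,y at z24",x,r.x)
```

```text
-53 24 [[254.8 321.1]]
-53 35 [[254.5 314.7]]
-53 42 [[254.3 310.6]]
-53 50 [[254.1 305.9]]
53 24 [[318.3 302.1]]
53 35 [[318.4 296. ]]
53 42 [[318.5 292.1]]
53 50 [[318.5 287.5]]
free y,z -53 [ 0.58554986 42.1634453 ]
free x,y at z24 -53 [10.41171855 26.47589953]
free y,z 53 [-2.59639055 42.08750608]
free x,y at z24 53 [15.13457843 23.03770757]
```

View pics/scene2.png

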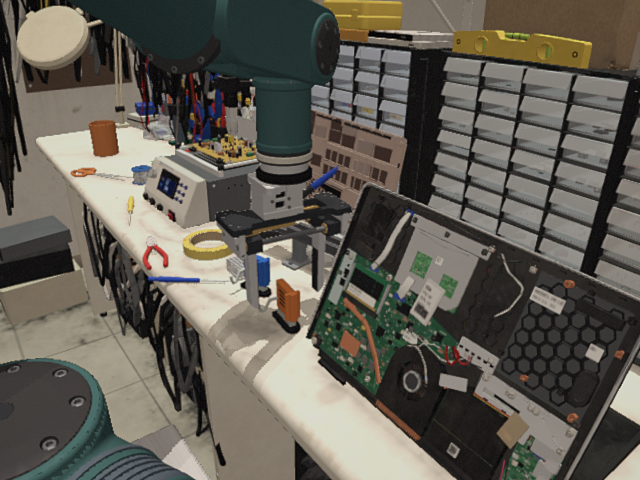

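Scene check: the open fingertips sit at about z = 42 mm, not at the 24 mm the TCP reports. I'll close partway to see whether the tips drop as they shut.

```bash
python3 -m creep '[{"slide":[0,0,0],"roll":0,"grip":0.6},{"slide":[0,0,0],"roll":0,"grip":0.6},{"slide":[0,0,0],"roll":0,"grip":0.6},{"slide":[0,0,0],"roll":0,"grip":0.6},{"slide":[0,0,0],"roll":0,"grip":0.6},{"slide":[0,0,0],"roll":0,"grip":0.6}]'
python3 - <<'E'
from bench import *
import cv2
for n in("scene",): cv2.imwrite(f"pics/{n}3.png",snapshot(n)[:,:,::-1])
t=cv2.imread("pics/scene3.png");cv2.imwrite("pics/s3z.png",cv2.resize(t[210:350,210:350],None,fx=4,fy=4,interpolation=cv2.INTER_CUBIC))
print(robot.get_obs()['width'])
E
```

```text
time: 2.75
tool_pos: [0.3697, 0.2495, 0.024]
ee_rot: [-1.571, -0.0, -0.121]
wrist_force: [-0.1, 0.3, -0.1]
width: 0.058
0.05305508411510977
```

View pics/s3z.png

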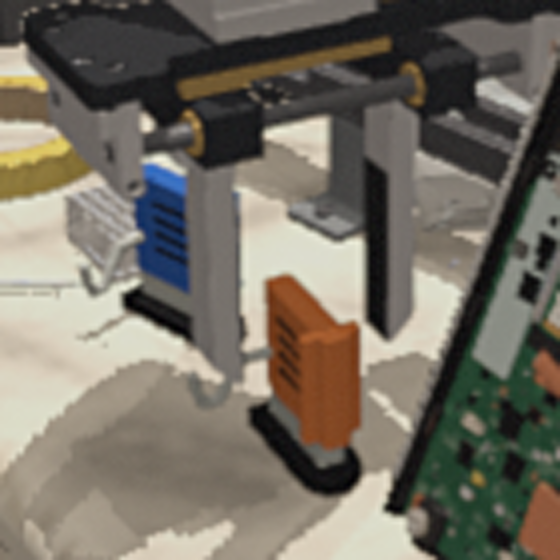

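Run:
```python
from ov import *
def wz(p,P,dz): 
    q=w(p,P); return q
for f,p,z0,hw,roi,k in (("scene0",[.1357,.5324,1.321],182.6,47,(0,90,120,230),5),("scene1",[.3688,.25,-.118],153.8,47,(220,100,360,270),4),("scene3",[.3697,.2495,-.121],24,26.5,(210,190,350,330),5)):
    s=cv2.imread(f"pics/{f}.png")
    B=[box(-hw-12,-hw,-8,8,z0,z0+97),box(hw,hw+12,-8,8,z0,z0+97)]
    ov(s,"scene",roi,k,[(p,B,(255,0,255))],f"pics/ov_{f}.png")
```

```text
(no output)
```

View pics/ov_scene0.png

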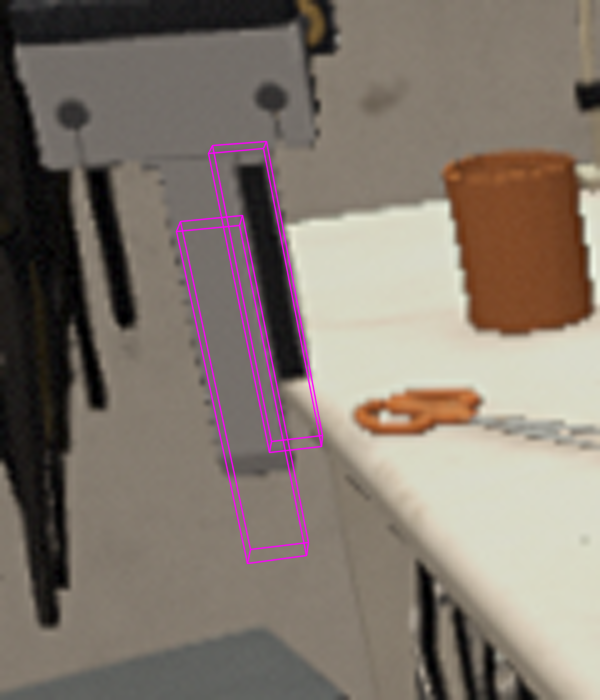

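View pics/ov_scene1.png

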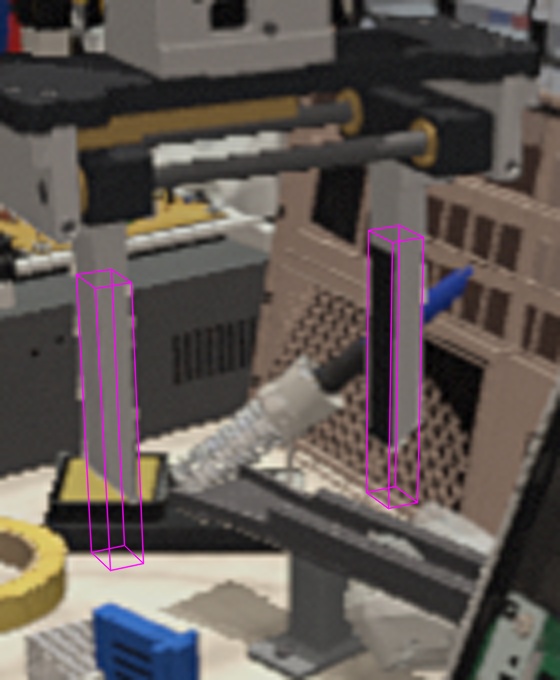

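View pics/ov_scene3.png

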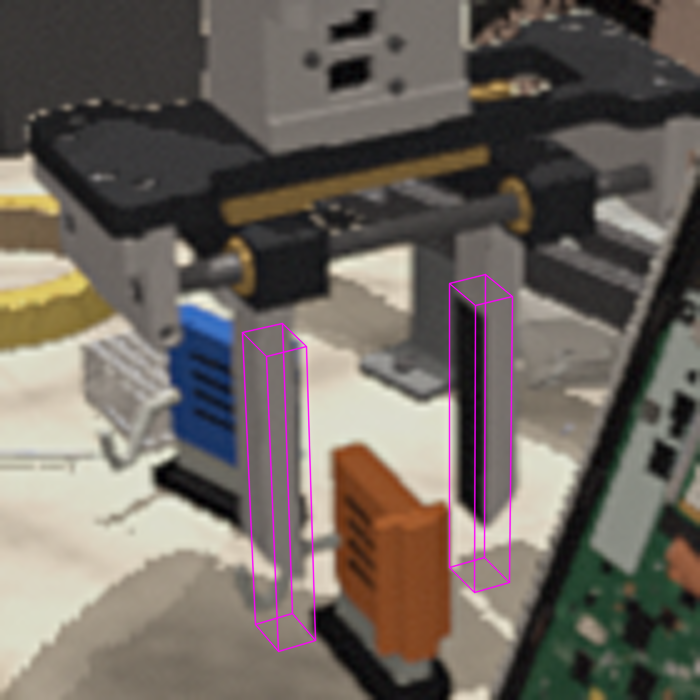

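The overlays agree in all three poses: the visible fingertips are about 18 mm above the nominal TCP. Going down 18 mm is safe either way, because the tips would be at z = 24 mm or at least 6 mm. The width at closing settles it: 12 mm means they are on the fin, 24 mm on the foot.

```bash
python3 -m creep '[{"slide":[0,6,0],"roll":0,"grip":0.5},{"slide":[0,12,0],"roll":0,"grip":0.5},{"slide":[0,17,0],"roll":0,"grip":0.5},{"slide":[0,18,0],"roll":0,"grip":0.5},{"slide":[0,18,0],"roll":0,"grip":0.5}]'
python3 - <<'E'
from bench import *
import cv2
for n in("scene",): cv2.imwrite(f"pics/{n}4.png",snapshot(n)[:,:,::-1])
t=cv2.imread("pics/scene4.png");cv2.imwrite("pics/s4z.png",cv2.resize(t[210:350,210:350],None,fx=4,fy=4,interpolation=cv2.INTER_CUBIC))
E
```

```text
time: 3.22
tool_pos: [0.3689, 0.2491, 0.0048]
ee_rot: [-1.572, 0.002, -0.121]
wrist_force: [0.5, 1.6, 0.2]
width: 0.0469
```

View pics/s4z.png

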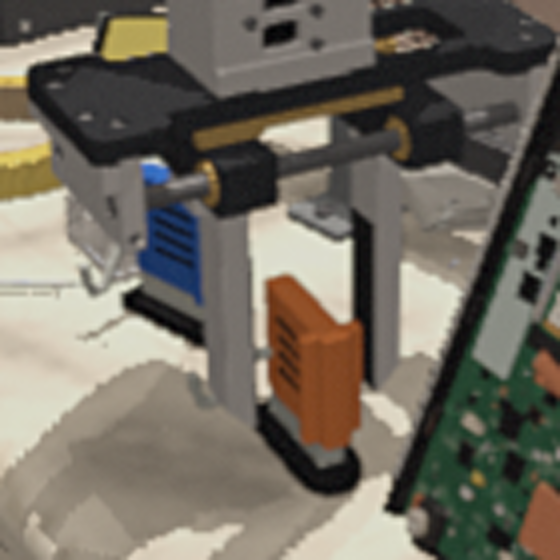

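The tips appear at about fin-bottom height, with the left one at (232,420) in the zoom, and they straddle the fin clear of the foot. Closing now.

```bash
python3 -m creep '[{"slide":[0,0,0],"roll":0,"grip":0.8},{"slide":[0,0,0],"roll":0,"grip":0.8},{"slide":[0,0,0],"roll":0,"grip":0.8},{"slide":[0,0,0],"roll":0,"grip":0.8},{"slide":[0,0,0],"roll":0,"grip":1},{"slide":[0,0,0],"roll":0,"grip":1},{"slide":[0,0,0],"roll":0,"grip":1},{"slide":[0,0,0],"roll":0,"grip":1}]'
python3 - <<'E'
from bench import *
import cv2
for n in("scene",): cv2.imwrite(f"pics/{n}5.png",snapshot(n)[:,:,::-1])
t=cv2.imread("pics/scene5.png");cv2.imwrite("pics/s5z.png",cv2.resize(t[210:350,210:350],None,fx=4,fy=4,interpolation=cv2.INTER_CUBIC))
o=robot.get_obs();print(o['width'],o['wrist_force'])
E
```

```text
time: 3.93
tool_pos: [0.3698, 0.2495, 0.0059]
ee_rot: [-1.571, -0.0, -0.121]
wrist_force: [-0.5, 0.1, 0.1]
width: 0.0115
0.011704561674727047 [0.2294264  0.64223456 0.30880035]
```

View pics/s5z.png

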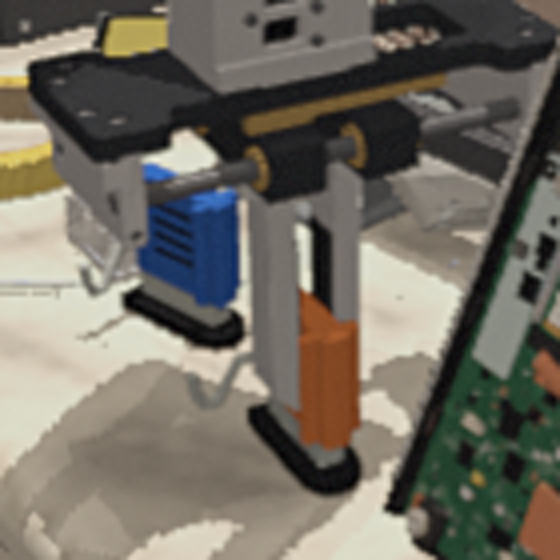

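Run:
```python
from h import *
def tri(a,b):
    r=least_squares(lambda P:np.concatenate([proj("top",P)[0]-a,proj("scene",P)[0]-b]),[.5,.4,.1]);print(r.x.round(3),r.fun.round(1))
tri((238,156),(338,170))   # iron handle end
tri((212,222),(268,216))   # sleeve low
tri((338,158),(405,140))   # board right top
tri((123,122),(297,108))   # board left top
p=[.508,.345,.152]
for y in(102,60,40,0,-42,-82): print(y,w(p,(0,y,58)).round(4))
```

```text
[0.641 0.473 0.134] [ 0.9 -1.2 -1.7  0.1]
[0.527 0.544 0.037] [-1.2  2.   2.4  0. ]
[0.619 0.292 0.235] [ 5.6 -6.2 -8.8  1.5]
[0.666 0.639 0.229] [-0.8  1.1  1.9 -0.1]
102 [[0.4926 0.4458 0.058 ]]
60 [[0.4989 0.4043 0.058 ]]
40 [[0.5019 0.3845 0.058 ]]
0 [[0.508 0.345 0.058]]
-42 [[0.5144 0.3035 0.058 ]]
-82 [[0.5204 0.2639 0.058 ]]
```

Width is 11.7 mm and the tips are on the fin above the foot, so the offset is confirmed: foot underside = tool z − 6 mm. Now lift and carry to above the entry tray.

```bash
python3 -m creep '[{"slide":[0,-5,0],"roll":0,"grip":1},{"slide":[0,-20,0],"roll":0,"grip":1},{"slide":[0,-42,0],"roll":0,"grip":1},{"slide":[0,-68,0],"roll":0,"grip":1},{"slide":[0,-90,0],"roll":0,"grip":1},{"slide":[4,-100,8],"roll":-1,"grip":1},{"slide":[12,-105,26],"roll":-2,"grip":1},{"slide":[22,-105,47],"roll":-3.5,"grip":1},{"slide":[33,-105,70],"roll":-5,"grip":1},{"slide":[44,-105,94],"roll":-7,"grip":1},{"slide":[55,-105,118],"roll":-9,"grip":1},{"slide":[66,-105,142],"roll":-11,"grip":1},{"slide":[77,-105,165],"roll":-13,"grip":1},{"slide":[86,-105,185],"roll":-14.5,"grip":1},{"slide":[93,-105,199],"roll":-15.6,"grip":1},{"slide":[97,-105,207],"roll":-15.6,"grip":1},{"slide":[98,-105,210],"roll":-15.6,"grip":1},{"slide":[98,-105,210],"roll":-15.6,"grip":1},{"slide":[98,-105,210],"roll":-15.6,"grip":1}]'
python3 - <<'E'
from bench import *
import cv2
for n in("scene","top"): cv2.imwrite(f"pics/{n}6.png",snapshot(n)[:,:,::-1])
t=cv2.imread("pics/scene6.png");cv2.imwrite("pics/s6z.png",cv2.resize(t[120:290,180:350],None,fx=3.5,fy=3.5,interpolation=cv2.INTER_CUBIC))
o=robot.get_obs();print(o['width'],o['wrist_force'])
E
```

```text
time: 5.57
tool_pos: [0.4918, 0.4457, 0.1105]
ee_rot: [-1.571, 0.001, 0.152]
wrist_force: [0.7, -1.3, -1.4]
width: 0.0121
0.011806867985002155 [ 1.08917245 -0.7517168  -1.42413111]
```

View pics/s6z.png

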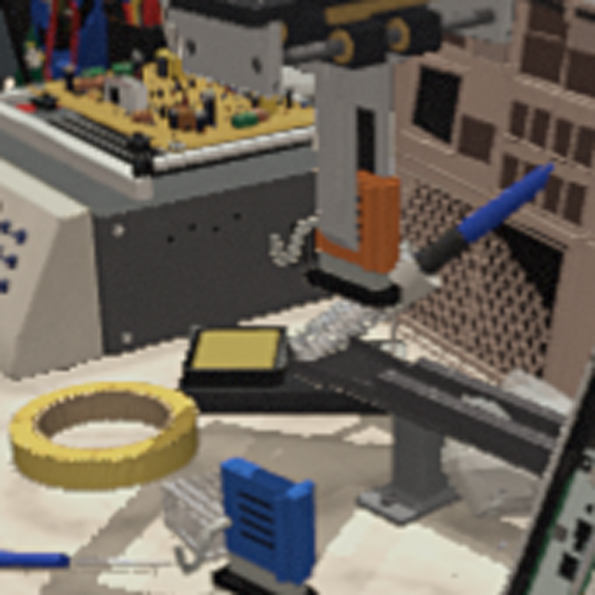

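View pics/top6.png

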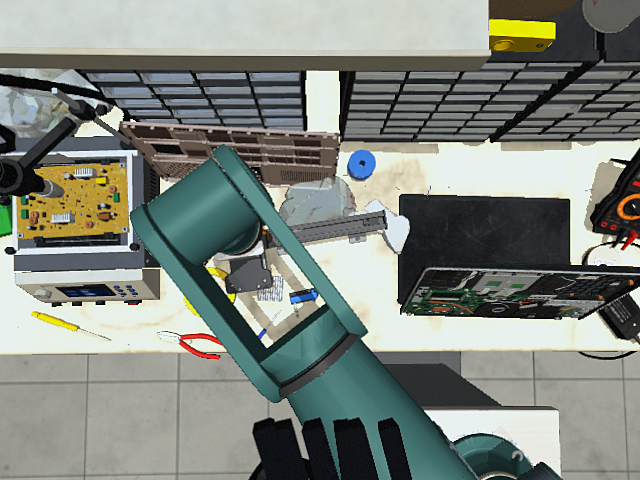

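Run:
```python
from ov import *
s=cv2.imread("pics/scene6.png"); dz=104.5; p=[.492,.4457,.152]
B=[box(-6,6,-26,26,18+dz,66+dz),box(-12,12,-20,30,dz,8+dz),box(-12,12,-20,-16,18+dz,66+dz)]
ov(s,"scene",(230,150,340,260),7,[(p,B,(0,255,0)),([.508,.345,.152],RB,(255,255,0))],"pics/o6.png")
```

```text
(no output)
```

View pics/o6.png

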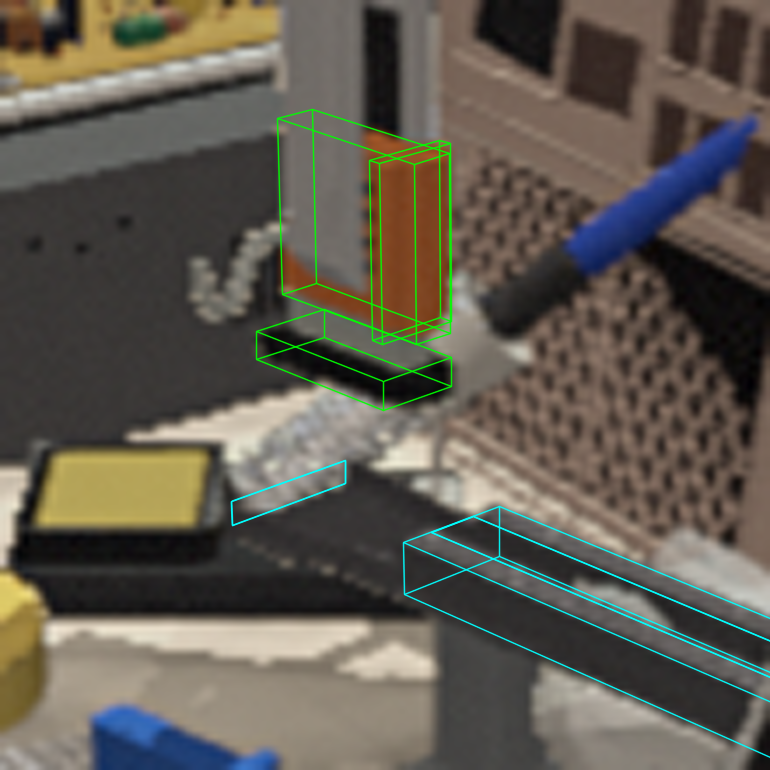

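```bash
python3 -m creep '[{"slide":[0.5,8,0],"roll":0,"grip":1},{"slide":[0.7,20,0],"roll":0,"grip":1},{"slide":[0.7,30,0],"roll":0,"grip":1},{"slide":[0.7,37,0],"roll":0,"grip":1},{"slide":[0.7,41,0],"roll":0,"grip":1},{"slide":[0.7,42,0],"roll":0,"grip":1},{"slide":[0.7,42,0],"roll":0,"grip":1},{"slide":[0.7,42,0],"roll":0,"grip":1}]'
python3 -m creep '[{"slide":[0,1,0],"roll":0,"grip":1},{"slide":[0,2,0],"roll":0,"grip":1},{"slide":[0,2,0],"roll":0,"grip":1},{"slide":[0,2,0],"roll":0,"grip":1}]'
```

```text
time: 6.33
tool_pos: [0.4931, 0.4465, 0.0692]
ee_rot: [-1.57, -0.001, 0.152]
wrist_force: [-0.5, -0.3, -1.0]
width: 0.0119
time: 6.67
tool_pos: [0.493, 0.4463, 0.067]
ee_rot: [-1.571, -0.0, 0.152]
wrist_force: [0.3, -0.0, -2.3]
width: 0.0119
```

```bash
python3 -m creep '[{"slide":[0,1,0],"roll":0,"grip":1},{"slide":[0,2,0],"roll":0,"grip":1},{"slide":[0,2,0],"roll":0,"grip":1},{"slide":[0,2,0],"roll":0,"grip":1}]'
python3 -m creep '[{"slide":[0,0.5,0],"roll":0,"grip":1},{"slide":[0,1,0],"roll":0,"grip":1},{"slide":[0,1,0],"roll":0,"grip":1},{"slide":[0,1,0],"roll":0,"grip":1}]'
```

```text
time: 7.0
tool_pos: [0.4928, 0.4462, 0.0646]
ee_rot: [-1.571, 0.0, 0.152]
wrist_force: [0.3, 0.2, -0.9]
width: 0.0117
time: 7.33
tool_pos: [0.493, 0.4463, 0.064]
ee_rot: [-1.571, -0.0, 0.152]
wrist_force: [-0.4, 0.4, -1.3]
width: 0.012
```

```bash
python3 -m creep '[{"slide":[0,0.5,0],"roll":0,"grip":1},{"slide":[0,1,0],"roll":0,"grip":1},{"slide":[0,1,0],"roll":0,"grip":1},{"slide":[0,1,0],"roll":0,"grip":1}]'
python3 - <<'E'
from bench import *
import cv2
for n in("scene",): cv2.imwrite(f"pics/{n}7.png",snapshot(n)[:,:,::-1])
t=cv2.imread("pics/scene7.png");cv2.imwrite("pics/s7z.png",cv2.resize(t[150:270,220:340],None,fx=5,fy=5,interpolation=cv2.INTER_CUBIC))
E
```

```text
time: 7.67
tool_pos: [0.493, 0.4464, 0.064]
ee_rot: [-1.57, -0.001, 0.152]
wrist_force: [-1.9, -1.5, 5.1]
width: 0.0118
```

View pics/s7z.png

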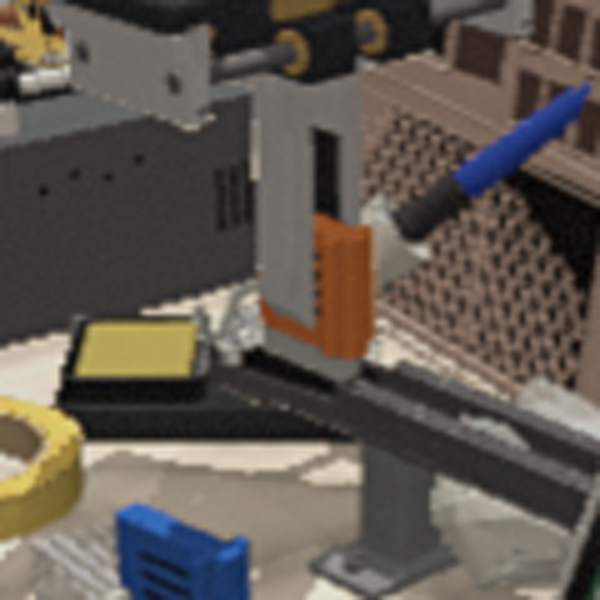

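Contact with the tray floor came at tool z = 0.064, as expected, and the foot sits between the guides. I'll ease up slightly and start sliding towards −y.

```bash
python3 -m creep '[{"slide":[0,-0.8,0],"roll":0,"grip":1},{"slide":[0,-0.8,-2],"roll":0,"grip":1},{"slide":[0,-0.8,-4],"roll":0,"grip":1},{"slide":[0,-0.8,-6],"roll":0,"grip":1},{"slide":[0,-0.8,-8],"roll":0,"grip":1},{"slide":[0,-0.8,-10],"roll":0,"grip":1},{"slide":[0,-0.8,-12],"roll":0,"grip":1},{"slide":[0,-0.8,-12],"roll":0,"grip":1}]'
python3 -m creep '[{"slide":[0,0,-2],"roll":0,"grip":1},{"slide":[0,0,-4],"roll":0,"grip":1},{"slide":[0,0,-6],"roll":0,"grip":1},{"slide":[0,0,-8],"roll":0,"grip":1},{"slide":[0,0,-10],"roll":0,"grip":1},{"slide":[0,0,-12],"roll":0,"grip":1},{"slide":[0,0,-12],"roll":0,"grip":1}]'
```

```text
time: 8.38
tool_pos: [0.4952, 0.4339, 0.064]
ee_rot: [-1.571, -0.001, 0.151]
wrist_force: [0.6, 2.3, 4.4]
width: 0.0118
time: 8.97
tool_pos: [0.4969, 0.4219, 0.064]
ee_rot: [-1.571, -0.001, 0.151]
wrist_force: [0.3, 1.4, 6.0]
width: 0.012
```

```bash
python3 -m creep '[{"slide":[0,-0.7,-2],"roll":0,"grip":1},{"slide":[0,-0.7,-5],"roll":0,"grip":1},{"slide":[0,-0.7,-8],"roll":0,"grip":1},{"slide":[0,-0.7,-11],"roll":0,"grip":1},{"slide":[0,-0.7,-14],"roll":0,"grip":1},{"slide":[0,-0.7,-16],"roll":0,"grip":1},{"slide":[0,-0.7,-16],"roll":0,"grip":1}]'
python3 -m creep '[{"slide":[0,0,-2],"roll":0,"grip":1},{"slide":[0,0,-5],"roll":0,"grip":1},{"slide":[0,0,-8],"roll":0,"grip":1},{"slide":[0,0,-11],"roll":0,"grip":1},{"slide":[0,0,-14],"roll":0,"grip":1},{"slide":[0,0,-16],"roll":0,"grip":1},{"slide":[0,0,-16],"roll":0,"grip":1}]'
```

```text
time: 9.55
tool_pos: [0.4988, 0.4057, 0.064]
ee_rot: [-1.572, 0.001, 0.151]
wrist_force: [0.3, 0.7, 3.7]
width: 0.0115
time: 10.13
tool_pos: [0.5013, 0.3899, 0.064]
ee_rot: [-1.572, 0.001, 0.151]
wrist_force: [0.4, 0.7, 0.5]
width: 0.0116
```

```bash
python3 -m creep '[{"slide":[0,0,-3],"roll":0,"grip":1},{"slide":[0,0,-7],"roll":0,"grip":1},{"slide":[0,0,-11],"roll":0,"grip":1},{"slide":[0,0,-15],"roll":0,"grip":1},{"slide":[0,0,-18],"roll":0,"grip":1},{"slide":[0,0,-20],"roll":0,"grip":1},{"slide":[0,0,-20],"roll":0,"grip":1}]'
python3 - <<'E'
from bench import *
import cv2
for n in("scene",): cv2.imwrite(f"pics/{n}8.png",snapshot(n)[:,:,::-1])
t=cv2.imread("pics/scene8.png");cv2.imwrite("pics/s8z.png",cv2.resize(t[150:270,240:360],None,fx=5,fy=5,interpolation=cv2.INTER_CUBIC))
E
```

```text
time: 10.72
tool_pos: [0.5044, 0.37, 0.064]
ee_rot: [-1.572, 0.001, 0.151]
wrist_force: [0.8, -0.9, 0.6]
width: 0.0118
```

View pics/s8z.png

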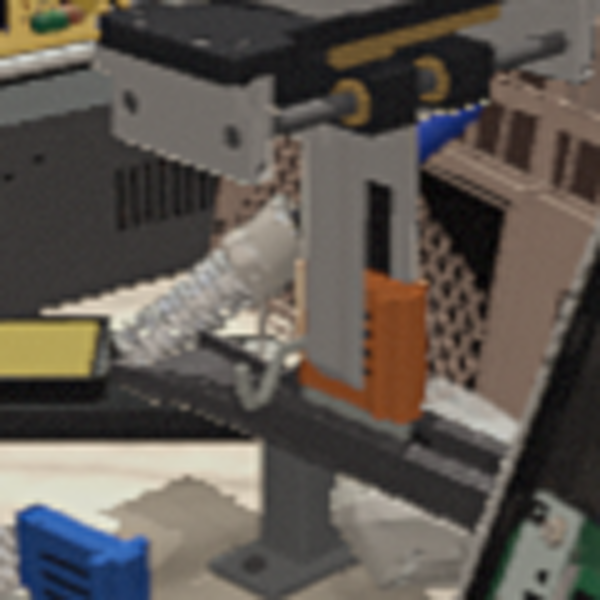

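The orange foot is under the lips, with the hook on the robot side at (255,375) in the zoom. Continuing slowly.

```bash
python3 -m creep '[{"slide":[0,0,-2],"roll":0,"grip":1},{"slide":[0,0,-4],"roll":0,"grip":1},{"slide":[0,0,-6],"roll":0,"grip":1},{"slide":[0,0,-8],"roll":0,"grip":1},{"slide":[0,0,-10],"roll":0,"grip":1},{"slide":[0,0,-12],"roll":0,"grip":1},{"slide":[0,0,-14],"roll":0,"grip":1},{"slide":[0,0,-16],"roll":0,"grip":1},{"slide":[0,0,-18],"roll":0,"grip":1},{"slide":[0,0,-20],"roll":0,"grip":1}]'
python3 -m creep '[{"slide":[0,0,-2],"roll":0,"grip":1},{"slide":[0,0,-4],"roll":0,"grip":1},{"slide":[0,0,-6],"roll":0,"grip":1},{"slide":[0,0,-8],"roll":0,"grip":1},{"slide":[0,0,-10],"roll":0,"grip":1},{"slide":[0,0,-12],"roll":0,"grip":1},{"slide":[0,0,-14],"roll":0,"grip":1},{"slide":[0,0,-16],"roll":0,"grip":1},{"slide":[0,0,-18],"roll":0,"grip":1},{"slide":[0,0,-20],"roll":0,"grip":1}]'
```

```text
time: 11.6
tool_pos: [0.5074, 0.3511, 0.0643]
ee_rot: [-1.571, -0.0, 0.152]
wrist_force: [0.1, 0.6, -2.1]
width: 0.0117
time: 12.43
tool_pos: [0.5103, 0.3324, 0.0645]
ee_rot: [-1.569, -0.0, 0.152]
wrist_force: [-0.2, 2.2, -0.6]
width: 0.0119
```

```bash
M='x'; python3 -m creep '[{"slide":[0,0,-2],"roll":0,"grip":1},{"slide":[0,0,-4],"roll":0,"grip":1},{"slide":[0,0,-6],"roll":0,"grip":1},{"slide":[0,0,-8],"roll":0,"grip":1},{"slide":[0,0,-10],"roll":0,"grip":1},{"slide":[0,0,-10],"roll":0,"grip":1}]'
python3 -m creep '[{"slide":[0,0,-2],"roll":0,"grip":1},{"slide":[0,0,-4],"roll":0,"grip":1},{"slide":[0,0,-6],"roll":0,"grip":1},{"slide":[0,0,-8],"roll":0,"grip":1},{"slide":[0,0,-10],"roll":0,"grip":1},{"slide":[0,0,-10],"roll":0,"grip":1}]'
```

```text
time: 12.93
tool_pos: [0.5122, 0.321, 0.0643]
ee_rot: [-1.572, -0.0, 0.151]
wrist_force: [-0.2, 1.7, -1.9]
width: 0.0117
time: 13.43
tool_pos: [0.5137, 0.3113, 0.0643]
ee_rot: [-1.571, -0.0, 0.151]
wrist_force: [1.4, 2.3, -1.8]
width: 0.0118
```

```bash
python3 -m creep '[{"slide":[0,0,-1.5],"roll":0,"grip":1},{"slide":[0,0,-3],"roll":0,"grip":1},{"slide":[0,0,-4.5],"roll":0,"grip":1},{"slide":[0,0,-6],"roll":0,"grip":1},{"slide":[0,0,-6],"roll":0,"grip":1}]'
```

```text
time: 13.85
tool_pos: [0.5146, 0.3056, 0.0644]
ee_rot: [-1.571, -0.0, 0.151]
wrist_force: [1.6, 2.5, -1.2]
width: 0.0117
```

```bash
python3 -m creep '[{"slide":[0,0,-1],"roll":0,"grip":1},{"slide":[0,0,-2],"roll":0,"grip":1},{"slide":[0,0,-3],"roll":0,"grip":1},{"slide":[0,0,-3],"roll":0,"grip":1}]'
```

```text
time: 14.18
tool_pos: [0.515, 0.3028, 0.0644]
ee_rot: [-1.571, -0.001, 0.152]
wrist_force: [2.0, 3.4, -0.7]
width: 0.0121
```

```bash
python3 -m creep '[{"slide":[0,0,-1],"roll":0,"grip":1},{"slide":[0,0,-2],"roll":0,"grip":1},{"slide":[0,0,-2],"roll":0,"grip":1}]'
```

```text
time: 14.43
tool_pos: [0.5154, 0.3009, 0.0644]
ee_rot: [-1.571, -0.001, 0.152]
wrist_force: [2.3, 3.0, -1.1]
width: 0.0119
```

```bash
python3 -m creep '[{"slide":[0,0,-1],"roll":0,"grip":1},{"slide":[0,0,-2],"roll":0,"grip":1},{"slide":[0,0,-3],"roll":0,"grip":1},{"slide":[0,0,-3],"roll":0,"grip":1}]'
```

```text
time: 14.77
tool_pos: [0.5158, 0.2979, 0.0644]
ee_rot: [-1.571, -0.001, 0.152]
wrist_force: [2.1, 3.3, -1.5]
width: 0.0119
```

```bash
python3 -m creep '[{"slide":[0,0,-1],"roll":0,"grip":1},{"slide":[0,0,-2],"roll":0,"grip":1},{"slide":[0,0,-3],"roll":0,"grip":1},{"slide":[0,0,-3],"roll":0,"grip":1}]'
```

```text
time: 15.1
tool_pos: [0.5163, 0.2949, 0.0644]
ee_rot: [-1.571, -0.001, 0.152]
wrist_force: [2.4, 3.6, -1.0]
width: 0.0119
```

```bash
python3 -m creep '[{"slide":[0,0,-1],"roll":0,"grip":1},{"slide":[0,0,-2],"roll":0,"grip":1},{"slide":[0,0,-2],"roll":0,"grip":1}]'
```

```text
time: 15.35
tool_pos: [0.5166, 0.293, 0.0644]
ee_rot: [-1.571, -0.001, 0.152]
wrist_force: [2.6, 3.6, -1.6]
width: 0.0115
```

```bash
python3 -m creep '[{"slide":[0.5,0,-1],"roll":0,"grip":1},{"slide":[0.5,0,-2],"roll":0,"grip":1},{"slide":[0.5,0,-2],"roll":0,"grip":1}]'
```

```text
time: 15.6
tool_pos: [0.517, 0.2907, 0.0642]
ee_rot: [-1.571, 0.001, 0.151]
wrist_force: [1.5, 2.7, -1.3]
width: 0.0116
```

```bash
python3 -m creep '[{"slide":[0,0,-1],"roll":0,"grip":1},{"slide":[0,0,-2],"roll":0,"grip":1},{"slide":[0,0,-2],"roll":0,"grip":1}]'
```

```text
time: 15.85
tool_pos: [0.5173, 0.2888, 0.0642]
ee_rot: [-1.571, 0.0, 0.152]
wrist_force: [2.0, 2.7, -0.7]
width: 0.0119
```

```bash
python3 -m creep '[{"slide":[0,0,-1],"roll":0,"grip":1},{"slide":[0,0,-2],"roll":0,"grip":1},{"slide":[0,0,-2],"roll":0,"grip":1}]'
```

```text
time: 16.1
tool_pos: [0.5176, 0.2868, 0.0642]
ee_rot: [-1.571, 0.0, 0.151]
wrist_force: [1.2, 3.6, -1.9]
width: 0.0114
```

```bash
python3 -m creep '[{"slide":[0,0,-1],"roll":0,"grip":1},{"slide":[0,0,-2],"roll":0,"grip":1},{"slide":[0,0,-2],"roll":0,"grip":1}]'
```

```text
time: 16.35
tool_pos: [0.5179, 0.2849, 0.0642]
ee_rot: [-1.571, 0.0, 0.151]
wrist_force: [1.2, 3.5, -1.3]
width: 0.0118
```

```bash
python3 -m creep '[{"slide":[0,0,-1],"roll":0,"grip":1},{"slide":[0,0,-2],"roll":0,"grip":1},{"slide":[0,0,-2],"roll":0,"grip":1}]'
```

```text
time: 16.6
tool_pos: [0.5182, 0.2829, 0.0642]
ee_rot: [-1.571, 0.0, 0.151]
wrist_force: [1.2, 2.7, -1.7]
width: 0.0117
```

```bash
python3 -m creep '[{"slide":[0,0,-1],"roll":0,"grip":1},{"slide":[0,0,-2],"roll":0,"grip":1},{"slide":[0,0,-2],"roll":0,"grip":1}]'
```

```text
time: 16.85
tool_pos: [0.5185, 0.2809, 0.0642]
ee_rot: [-1.571, 0.0, 0.151]
wrist_force: [1.2, 1.8, -2.2]
width: 0.0122
```

```bash
python3 -m creep '[{"slide":[0,0,-1],"roll":0,"grip":1},{"slide":[0,0,-2],"roll":0,"grip":1},{"slide":[0,0,-2],"roll":0,"grip":1}]'
```

```text
time: 17.1
tool_pos: [0.5189, 0.279, 0.0642]
ee_rot: [-1.571, 0.0, 0.152]
wrist_force: [0.1, 2.8, -1.5]
width: 0.0118
```

```bash
python3 -m creep '[{"slide":[0,0,-1],"roll":0,"grip":1},{"slide":[0,0,-1],"roll":0,"grip":1},{"slide":[0,0,-1],"roll":0,"grip":1}]'
```

```text
time: 17.35
tool_pos: [0.519, 0.278, 0.0643]
ee_rot: [-1.571, 0.0, 0.152]
wrist_force: [0.5, 1.4, -1.9]
width: 0.0121
```

```bash
python3 -m creep '[{"slide":[0,0,-1],"roll":0,"grip":1},{"slide":[0,0,-1],"roll":0,"grip":1},{"slide":[0,0,-1],"roll":0,"grip":1}]'
```

```text
time: 17.6
tool_pos: [0.5192, 0.2771, 0.0643]
ee_rot: [-1.571, 0.0, 0.152]
wrist_force: [-0.5, 2.7, -0.5]
width: 0.0118
```

```bash
python3 -m creep '[{"slide":[0,0,-1],"roll":0,"grip":1},{"slide":[0,0,-1],"roll":0,"grip":1},{"slide":[0,0,-1],"roll":0,"grip":1}]'
```

```text
time: 17.85
tool_pos: [0.5193, 0.2761, 0.0643]
ee_rot: [-1.571, 0.0, 0.151]
wrist_force: [-0.0, 2.2, -1.1]
width: 0.0119
```

```bash
python3 -m creep '[{"slide":[0,0,-1],"roll":0,"grip":1},{"slide":[0,0,-2],"roll":0,"grip":1},{"slide":[0,0,-2],"roll":0,"grip":1}]'
```

```text
time: 18.1
tool_pos: [0.5196, 0.2741, 0.0642]
ee_rot: [-1.571, 0.0, 0.151]
wrist_force: [0.6, 3.2, -1.8]
width: 0.0119
```

```bash
python3 -m creep '[{"slide":[0,0,-1],"roll":0,"grip":1},{"slide":[0,0,-2],"roll":0,"grip":1},{"slide":[0,0,-2],"roll":0,"grip":1}]'
```

```text
time: 18.35
tool_pos: [0.5199, 0.2722, 0.0643]
ee_rot: [-1.571, 0.0, 0.151]
wrist_force: [0.9, 3.1, -1.3]
width: 0.0119
```

```bash
python3 -m creep '[{"slide":[0,0,-1],"roll":0,"grip":1},{"slide":[0,0,-1.5],"roll":0,"grip":1},{"slide":[0,0,-1.5],"roll":0,"grip":1}]'
```

```text
time: 18.6
tool_pos: [0.5201, 0.2715, 0.0643]
ee_rot: [-1.569, -0.0, 0.152]
wrist_force: [0.4, 3.9, -2.4]
width: 0.0117
```

```bash
python3 -m creep '[{"slide":[0,0,-1],"roll":0,"grip":1},{"slide":[0,0,-1.5],"roll":0,"grip":1},{"slide":[0,0,-1.5],"roll":0,"grip":1}]'
```

```text
time: 18.85
tool_pos: [0.5203, 0.2703, 0.0643]
ee_rot: [-1.569, -0.0, 0.152]
wrist_force: [1.2, 5.6, -2.4]
width: 0.0115
```

```bash
python3 -m creep '[{"slide":[0,0,-1],"roll":0,"grip":1},{"slide":[0,0,-1.5],"roll":0,"grip":1},{"slide":[0,0,-1.5],"roll":0,"grip":1}]'
```

```text
time: 19.1
tool_pos: [0.5204, 0.2696, 0.0644]
ee_rot: [-1.567, -0.0, 0.152]
wrist_force: [0.1, 7.0, -1.8]
width: 0.0117
```

```bash
python3 -m creep '[{"slide":[0,0,-1],"roll":0,"grip":1},{"slide":[0,0,-1],"roll":0,"grip":1},{"slide":[0,0,-1],"roll":0,"grip":1}]'
```

```text
time: 19.35
tool_pos: [0.5205, 0.269, 0.0644]
ee_rot: [-1.567, -0.0, 0.152]
wrist_force: [-0.7, 7.7, -1.1]
width: 0.0117
```

```bash
python3 -m creep '[{"slide":[0,0,-0.7],"roll":0,"grip":1},{"slide":[0,0,-0.7],"roll":0,"grip":1},{"slide":[0,0,-0.7],"roll":0,"grip":1}]'
```

```text
time: 19.6
tool_pos: [0.5205, 0.2688, 0.0644]
ee_rot: [-1.566, -0.001, 0.152]
wrist_force: [-0.8, 8.3, -2.6]
width: 0.0119
```

```bash
python3 -m creep '[{"slide":[0,0,-0.7],"roll":0,"grip":1},{"slide":[0,0,-0.7],"roll":0,"grip":1},{"slide":[0,0,-0.7],"roll":0,"grip":1}]'
```

```text
time: 19.85
tool_pos: [0.5206, 0.2685, 0.0645]
ee_rot: [-1.565, -0.001, 0.152]
wrist_force: [-0.8, 9.3, -2.8]
width: 0.0117
```

```bash
python3 -m creep '[{"slide":[0,0,-0.7],"roll":0,"grip":1},{"slide":[0,0,-0.7],"roll":0,"grip":1},{"slide":[0,0,-0.7],"roll":0,"grip":1}]'
```

```text
time: 20.1
tool_pos: [0.5206, 0.2682, 0.0645]
ee_rot: [-1.564, -0.001, 0.153]
wrist_force: [-1.1, 9.9, -1.5]
width: 0.0118
```

```bash
python3 -m creep '[{"slide":[0,0,-0.7],"roll":0,"grip":1},{"slide":[0,0,-0.7],"roll":0,"grip":1},{"slide":[0,0,-0.7],"roll":0,"grip":1}]'
python3 - <<'E'
from bench import *
import cv2
for n in("scene","top"): cv2.imwrite(f"pics/{n}9.png",snapshot(n)[:,:,::-1])
t=cv2.imread("pics/scene9.png");cv2.imwrite("pics/s9z.png",cv2.resize(t[150:300,260:410],None,fx=4,fy=4,interpolation=cv2.INTER_CUBIC))
t=cv2.imread("pics/top9.png");cv2.imwrite("pics/t9z.png",cv2.resize(t[190:270,240:400],None,fx=5,fy=5,interpolation=cv2.INTER_CUBIC))
o=robot.get_obs();print(o['tool_pos'],o['wrist_force'])
E
```

```text
time: 20.35
tool_pos: [0.5207, 0.2678, 0.0646]
ee_rot: [-1.564, -0.001, 0.153]
wrist_force: [-1.3, 10.3, -2.2]
width: 0.0119
[0.5206922  0.26776388 0.06454351] [-0.77282358 10.87103492 -1.30637844]
```

View pics/s9z.png

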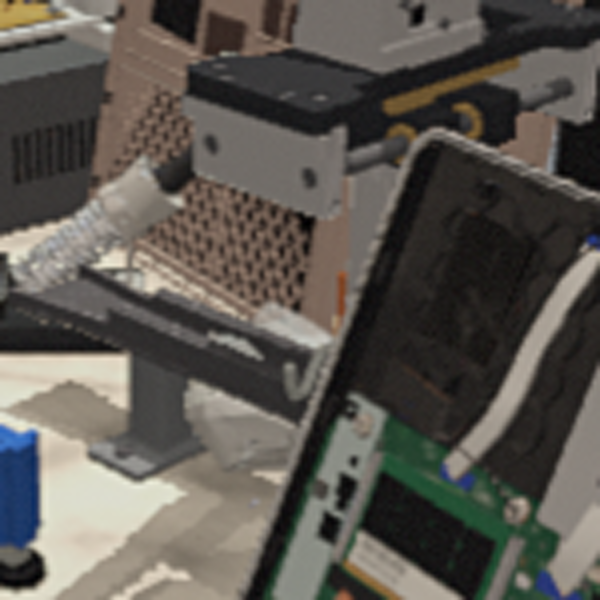

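View pics/t9z.png

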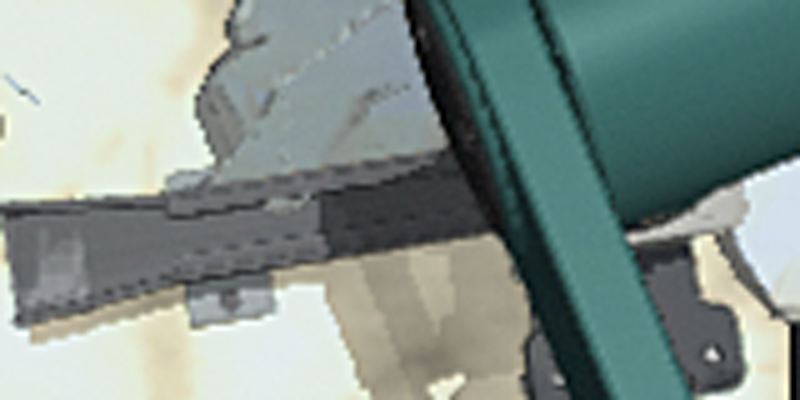

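Push has reached 10.9 N. I'll back off gently to see whether the catch holds the foot.

```bash
python3 -m creep '[{"slide":[0,0,1],"roll":0,"grip":1},{"slide":[0,0,2],"roll":0,"grip":1},{"slide":[0,0,2.5],"roll":0,"grip":1},{"slide":[0,0,2.5],"roll":0,"grip":1}]'
python3 -m creep '[{"slide":[0,0,1],"roll":0,"grip":1},{"slide":[0,0,1.5],"roll":0,"grip":1},{"slide":[0,0,1.5],"roll":0,"grip":1}]'
python3 -m creep '[{"slide":[0,0,1],"roll":0,"grip":1},{"slide":[0,0,1.5],"roll":0,"grip":1},{"slide":[0,0,1.5],"roll":0,"grip":1}]'
```

```text
time: 20.78
tool_pos: [0.5205, 0.2688, 0.0644]
ee_rot: [-1.567, -0.0, 0.152]
wrist_force: [-1.1, 7.9, -2.1]
width: 0.0119
time: 21.03
tool_pos: [0.5204, 0.2695, 0.0644]
ee_rot: [-1.568, -0.0, 0.152]
wrist_force: [-0.5, 6.6, -1.8]
width: 0.0118
time: 21.28
tool_pos: [0.5203, 0.2701, 0.0644]
ee_rot: [-1.57, -0.0, 0.152]
wrist_force: [-0.1, 4.5, -0.6]
width: 0.0113
```

```bash
python3 -m creep '[{"slide":[0,0,1],"roll":0,"grip":1},{"slide":[0,0,1.5],"roll":0,"grip":1},{"slide":[0,0,1.5],"roll":0,"grip":1}]'
python3 -m creep '[{"slide":[0,0,1],"roll":0,"grip":1},{"slide":[0,0,1],"roll":0,"grip":1},{"slide":[0,0,1],"roll":0,"grip":1}]'
```

```text
time: 21.53
tool_pos: [0.5202, 0.2708, 0.0643]
ee_rot: [-1.571, -0.0, 0.152]
wrist_force: [0.2, 3.3, -1.0]
width: 0.012
time: 21.78
tool_pos: [0.5202, 0.271, 0.0643]
ee_rot: [-1.573, 0.0, 0.151]
wrist_force: [0.8, 0.2, -0.7]
width: 0.012
```

```bash
python3 -m creep '[{"slide":[0,0,1],"roll":0,"grip":1},{"slide":[0,0,1],"roll":0,"grip":1},{"slide":[0,0,1],"roll":0,"grip":1}]'
python3 -m creep '[{"slide":[0,0,1],"roll":0,"grip":1},{"slide":[0,0,1],"roll":0,"grip":1},{"slide":[0,0,1],"roll":0,"grip":1}]'
```

```text
time: 22.03
tool_pos: [0.5202, 0.2713, 0.0643]
ee_rot: [-1.574, 0.0, 0.151]
wrist_force: [0.6, -5.0, 0.3]
width: 0.0117
time: 22.28
tool_pos: [0.5201, 0.2715, 0.0644]
ee_rot: [-1.575, 0.0, 0.151]
wrist_force: [0.6, -6.9, 0.4]
width: 0.0115
```

The catch holds: there is almost no motion against a 7 N pull. I'll relax that tension, open partway, and rise straight up.

```bash
python3 -m creep '[{"slide":[0,0,-1],"roll":0,"grip":1},{"slide":[0,0,-2.2],"roll":0,"grip":1},{"slide":[0,0,-2.2],"roll":0,"grip":1},{"slide":[0,0,-2.2],"roll":0,"grip":1}]'
python3 -m creep '[{"slide":[0,0,0],"roll":0,"grip":0.75},{"slide":[0,0,0],"roll":0,"grip":0.65},{"slide":[0,0,0],"roll":0,"grip":0.65},{"slide":[0,0,0],"roll":0,"grip":0.65},{"slide":[0,0,0],"roll":0,"grip":0.65},{"slide":[0,0,0],"roll":0,"grip":0.65}]'
```

```text
time: 22.62
tool_pos: [0.5201, 0.2713, 0.0643]
ee_rot: [-1.572, 0.0, 0.151]
wrist_force: [0.2, -3.2, -0.6]
width: 0.0115
time: 23.12
tool_pos: [0.5199, 0.2722, 0.0643]
ee_rot: [-1.57, -0.0, 0.152]
wrist_force: [1.7, -0.3, -0.1]
width: 0.0329
```

```bash
python3 -m creep '[{"slide":[0,-5,0],"roll":0,"grip":0.65},{"slide":[0,-20,0],"roll":0,"grip":0.65},{"slide":[0,-40,0],"roll":0,"grip":0.65},{"slide":[0,-65,0],"roll":0,"grip":0.65},{"slide":[0,-90,0],"roll":0,"grip":0.65},{"slide":[0,-115,0],"roll":0,"grip":0.65},{"slide":[0,-130,10],"roll":0,"grip":0.65},{"slide":[0,-140,40],"roll":0,"grip":0.65},{"slide":[-20,-140,70],"roll":0,"grip":0.65},{"slide":[-50,-140,100],"roll":0,"grip":0.65},{"slide":[-80,-140,130],"roll":0,"grip":0.65},{"slide":[-110,-140,160],"roll":0,"grip":0.65},{"slide":[-140,-140,190],"roll":0,"grip":0.65},{"slide":[-170,-140,220],"roll":0,"grip":0.65},{"slide":[-190,-140,240],"roll":0,"grip":0.65},{"slide":[-200,-140,250],"roll":0,"grip":0.65},{"slide":[-200,-140,250],"roll":0,"grip":0.65},{"slide":[-200,-140,250],"roll":0,"grip":0.65}]'
python3 - <<'E'
from bench import *
import cv2
for n in("scene","top"): cv2.imwrite(f"pics/{n}10.png",snapshot(n)[:,:,::-1])
t=cv2.imread("pics/scene10.png");cv2.imwrite("pics/s10z.png",cv2.resize(t[150:300,230:400],None,fx=4,fy=4,interpolation=cv2.INTER_CUBIC))
t=cv2.imread("pics/top10.png");cv2.imwrite("pics/t10z.png",cv2.resize(t[190:330,240:400],None,fx=4,fy=4,interpolation=cv2.INTER_CUBIC))
E
```

```text
time: 24.62
tool_pos: [0.2843, 0.4889, 0.2046]
ee_rot: [-1.571, -0.001, 0.153]
wrist_force: [-0.6, 0.6, -1.1]
width: 0.0328
```

View pics/s10z.png

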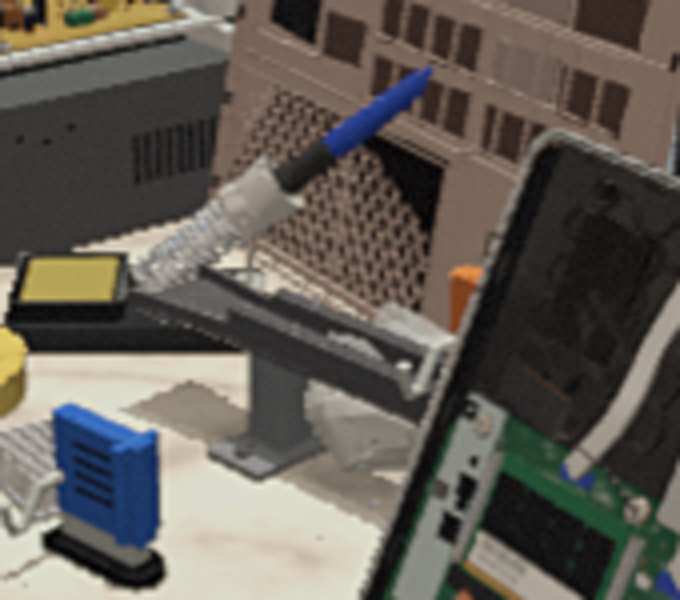

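View pics/t10z.png

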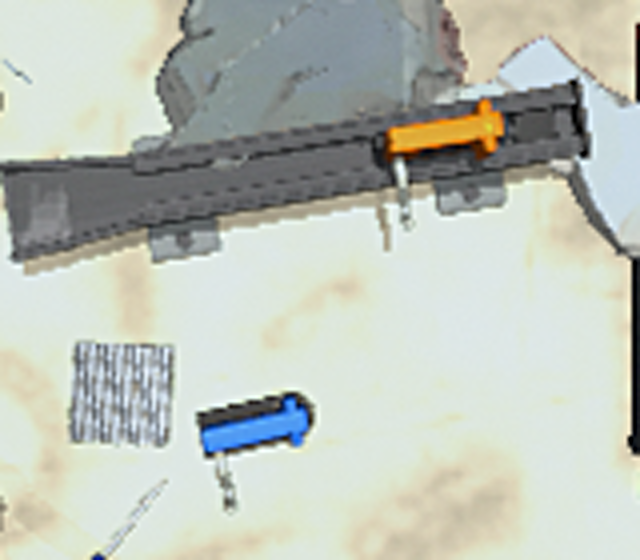

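The top view shows the orange hanger upright in the rail at (445,130) in the zoom, hook on the robot side at (403,190). The blue hanger and heat sink have not moved, and the gripper is clear.

Run:
```python
from bench import *
print(ticket.close_job())
```

```text
the job is handed in; nothing more can be done
None
```

The orange hanger is in the rail, nose first with its hook towards the robot, let go, and by all my checks locked behind the catch. I handed the job in at about 24.7 s; no verdict is reported.

- **Catch:** I pushed until the force along the rail reached about 10.9 N, then pulled back. The foot came back about 3.5 mm and then held against about 7 N, moving only 0.2–0.3 mm per 1 mm commanded. I never read the catch and plunger values directly; that they are in range rests on this push and pull.
- **Final pictures:** The hanger is upright in the rail with the gripper well clear. The blue hanger and the heat sink are where they started. I didn't check the spool in the last pictures, but the arm never went near it.
- **A check that disagreed:** The pictures showed the fingertips about 18 mm above the reported TCP. I went 18 mm lower than planned to grip the fin. The 11.7 mm closing width and touching the tray floor at the expected height both confirmed the offset.

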